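# Find the full date tin by its heft, vacuum-seal it and hold it up

### The arm

A 6-joint arm with a two-finger parallel gripper is mounted at the origin on the work surface. World frame = base frame: x ahead of the robot, y to its left, z up, the work surface at z = 0. Lengths are in m, angles in rad, forces in N, time in s.
With the tool pointing down it reaches from about 0.275 to 0.85 m from the base axis. Payload 19 kg.
Tool frame: the origin (TCP) lies at the very end of the fingers, on their centre line; the grasp point (between the pads) lies behind it (manip.grip_point_offset is the z of the grasp point in the tool frame, in m); z points along the fingers, x is the direction in which the jaws open and shut, and the axes are right-handed (so a half turn about z gives the same grasp; the last joint's range is limited). The gripper opens to 85 mm and grips with 20 to 120 N. Pads are 22 mm wide; open, the fingers measure 114 mm over their backs; the gripper's body (76 mm by 85 mm) begins 54 mm behind the grasp point. The pads swing forward as they close: fully open they stand 13 mm farther back than shut.
Start: joints at [1.052, 0.15, 1.437, -0, 1.554, -0.134], TCP at [0.216, 0.533, 0.201] pointing down, gripper open.
Joint ranges: [-2.8, 2.8], [-0.68, 2.1], [0.12, 2.68], [-1.39, 4.53], [0.16, 2.79], [-2.81, 2.81]. Speed limits (rad/s): [1.89, 1.89, 2.22, 3.01, 3.01, 3.01].

### API

Orientations are given as a unit quaternion [w, x, y, z].
In Python, from rig import manip, eyes, close_job gives the robot as it stands. The module is installed in compiled form; this text tells all that it offers.
- The arm moves only by the shell command python3 -m jog 'ROWS' [OPENING] [FORCE]. ROWS is JSON, a list of rows, each a list of 6 numbers: the shift along the tool's x, y, z in mm, then the turn, a rotation vector about the tool's x, y, z in rad. In form: [[tx, ty, tz, wx, wy, wz], ...]. A call has 1 to 5 rows; each row shifts and turns the pose as measured when the row begins, along the tool's axes as they then stand; what a row does not reach is not made up. A row lasts 1/8 s, in which the tool goes at most 62.5 mm and 10.7 degrees, less where a joint would pass 70% of its speed; a pose out of reach is approached as far as the arm can. A call is refused whole if a number of a shift passes 62.5 or a number of a turn 0.188, either way. A call with a gripper value outside its range is refused whole. OPENING is the opening, from 0 (shut) to 1 (fully open), set as the call begins (- or left out, the last holds). The fingers move at their own pace and stop on an object; FORCE is the grip in N (left out, the last holds). Time passes only in rows, so rows that do not move let the fingers close. It gives the time, the measured TCP pose, the force and the opening at its end, in the units of the state.
- manip.observe(): the state, without advancing time (a new reading comes with each control period).
- eyes.snapshot(name): name is "side" or "top" or "wrist"; returns the picture (480x640x3 uint8, red, green, blue); there is no depth.
- eyes.camera_model(name): a dict with "fx", "fy", "cx", "cy" (pixels), "extrinsics" (4x4, takes a point from world to camera coordinates); the wrist camera has in their place "tool_from_camera" (4x4, takes a point from camera to tool coordinates, whose origin is the TCP and whose axes are the tool frame's). Camera axes: x right, y up, looking along -z (the intrinsics and any distortion apply to the point x, -y, -z); pixel columns grow to the right and rows downward; lengths in m; the calibration is good to about 2 mm. A picture is of the moment at which its call begins: read the wrist's pose just before it. camera_model takes no time and is no camera call.
- close_job(): hands the job in, once; it reports no verdict.
The state is a dict: "time_s": time; "q": joint angles; "dq": joint speeds; "joint_efforts": joint torques, N m; "tool_pos": TCP position; "tcp_rot": TCP orientation; "contact_force": force on the tool from outside, world axes, zero at the start; "moment": the same for the moment, N m; "opening": finger opening in m.
Only numpy, scipy, OpenCV 4.12 (cv2) and the standard library are available. Lean on these libraries where they do the work, as an engineer would, in place of code of your own. Each camera call takes 0.05 s, during which the arm holds its last target. There are 200 camera calls.

### The job

One of the three closed date tins is full and the others are not: lift each one a few centimetres off the shelf, going from left to right as the robot sees them, feel its weight and stand it upright on the shelf again (the last may stay in hand if it is the full one). Then, keeping it in the grip, press the full, heaviest tin upright onto the round sprung plate of the vacuum pump until the plate is fully down and keep it there for half a second, and finally hold that tin up, level and still, about 20 cm above the shelf: finish while holding it, without putting it down. Never press a lighter tin onto the pump, leave the other two tins standing on the shelf, tip no tin over, and do not disturb the flask and the two cups.

Things in the scene. Friction and masses are not known exactly. Their poses are not given: they have to be found in the camera images.
- tin_left: closed bronze-coloured aluminium date tin, 64 mm diameter, 110 mm tall, straight-sided, the left one seen from the robot (largest y). Origin: centre of underside, z up. All three look alike. Contents sit on the bottom and can shift 3 mm. The full tin (any of the three) weighs 0.50 to 0.56 kg in all, the others 0.14 to 0.33 kg each. Walls bear a 40 to 60 N grip.
- tin_middle: closed bronze-coloured aluminium date tin, 64 mm diameter, 110 mm tall, straight-sided, the middle one seen from the robot (between the others). Origin: centre of underside, z up. All three look alike. Contents sit on the bottom and can shift 3 mm. The full tin (any of the three) weighs 0.50 to 0.56 kg in all, the others 0.14 to 0.33 kg each. Walls bear a 40 to 60 N grip.
- tin_right: closed bronze-coloured aluminium date tin, 64 mm diameter, 110 mm tall, straight-sided, the right one seen from the robot (smallest y). Origin: centre of underside, z up. All three look alike. Contents sit on the bottom and can shift 3 mm. The full tin (any of the three) weighs 0.50 to 0.56 kg in all, the others 0.14 to 0.33 kg each. Walls bear a 40 to 60 N grip.
- pump: vacuum pump base, fixed to the shelf: a white plastic disc 116 mm in diameter and 26 mm tall with a chrome band; on it stands a round steel plate 84 mm in diameter. It stands either to the right of the tins or to their left. Origin: centre of its underside, at shelf height; z up.
- pump_plate (a joint): travel of the sprung plate, m: 0 when up, 0.012 when fully down at its stop; grows as it is pressed down. It starts to move at 2.7 N, needs 13.5 N to be fully down, and springs back. The full tin's own weight does not press it fully down.
- plate_top (a point): centre of the plate's flat upper face, 46 mm above the shelf when up, 34 mm when fully down; moves with the plate.
- shelf: the white laminate shelf top on which everything stands, upper face at z = 0.
- flask: stainless steel vacuum flask with twist cap, upright, loose, 72 mm in diameter, 218 mm tall, on the side of the tins away from the pump: leave alone. Origin: centre of the underside.
- cup_mat: beige silicone cup mat, 110 x 240 x 3 mm, beyond the tins, fixed. Origin: centre of the underside.
- finjan_a: small white ceramic cup without handle, 62 mm across the rim, 52 mm tall, loose on the mat: leave alone. Origin: centre of the underside.
- finjan_b: a second cup like finjan_a, also on the mat: leave alone.
Not all that is in view belongs to the job. What is shaped like the tin_right but blue or turquoise is not meant.

How it is judged:
On the way, in this order (a step that is already met when the one before it is completed fails the run):
1. the left tin is lifted clear of the shelf (20 mm or more), held in the fingers (height (world z) of tin_left above 0.02 m and contact force between the fingers and tin_left above 2 N and contact force between tin_left and shelf below 0.1 N), for 0.2 s.
2. the middle tin is lifted clear of the shelf (20 mm or more), held in the fingers (height (world z) of tin_middle above 0.02 m and contact force between the fingers and tin_middle above 2 N and contact force between tin_middle and shelf below 0.1 N), for 0.2 s.
3. the right tin is lifted clear of the shelf (20 mm or more), held in the fingers (height (world z) of tin_right above 0.02 m and contact force between the fingers and tin_right above 2 N and contact force between tin_right and shelf below 0.1 N), for 0.2 s.
4. the full tin, held in the fingers and upright, presses the pump plate fully down (11 of 12 mm or more) for 0.3 s, while the two lighter tins stand upright on the shelf (value of joint pump_plate above 0.011 m and ((contact force between tin_left and pump above 5 N and contact force between the fingers and tin_left above 2 N and angle between each of tin_left, tin_middle, tin_right's own z axis and vertical below 0.15 rad and contact force between tin_middle and shelf between 0.7 and 4 N and contact force between tin_right and shelf between 0.7 and 4 N) or (contact force between tin_middle and pump above 5 N and contact force between the fingers and tin_middle above 2 N and angle between each of tin_middle, tin_left, tin_right's own z axis and vertical below 0.15 rad and contact force between tin_left and shelf between 0.7 and 4 N and contact force between tin_right and shelf between 0.7 and 4 N) or (contact force between tin_right and pump above 5 N and contact force between the fingers and tin_right above 2 N and angle between each of tin_right, tin_left, tin_middle's own z axis and vertical below 0.15 rad and contact force between tin_left and shelf between 0.7 and 4 N and contact force between tin_middle and shelf between 0.7 and 4 N))), for 0.3 s.
At the end, for the whole second after the job is handed in: the full tin is held in the fingers, underside over 150 mm above the shelf, tilted under 0.25 rad, slower than 0.03 m/s, touching nothing else; both lighter tins stand upright (0.15 rad) on the shelf, each weighing on it with under 4 N (the full one would weigh more) (((height (world z) of tin_left above 0.15 m and contact force between the fingers and tin_left above 2 N and angle between tin_left's own z axis and vertical below 0.25 rad and linear speed of tin_left below 0.03 m/s and contact force between tin_left and pump below 0.2 N and contact force between tin_left and shelf below 0.2 N and contact force between tin_left and flask below 0.2 N and contact force between tin_left and finjan_a below 0.2 N and contact force between tin_left and finjan_b below 0.2 N and contact force between tin_left and cup_mat below 0.2 N and contact force between tin_middle and shelf between 0.7 and 4 N and angle between each of tin_middle, tin_right's own z axis and vertical below 0.15 rad and contact force between tin_right and shelf between 0.7 and 4 N) or (height (world z) of tin_middle above 0.15 m and contact force between the fingers and tin_middle above 2 N and angle between tin_middle's own z axis and vertical below 0.25 rad and linear speed of tin_middle below 0.03 m/s and contact force between tin_middle and pump below 0.2 N and contact force between tin_middle and shelf below 0.2 N and contact force between tin_middle and flask below 0.2 N and contact force between tin_middle and finjan_a below 0.2 N and contact force between tin_middle and finjan_b below 0.2 N and contact force between tin_middle and cup_mat below 0.2 N and contact force between tin_left and shelf between 0.7 and 4 N and angle between each of tin_left, tin_right's own z axis and vertical below 0.15 rad and contact force between tin_right and shelf between 0.7 and 4 N) or (height (world z) of tin_right above 0.15 m and contact force between the fingers and tin_right above 2 N and angle between tin_right's own z axis and vertical below 0.25 rad and linear speed of tin_right below 0.03 m/s and contact force between tin_right and pump below 0.2 N and contact force between tin_right and shelf below 0.2 N and contact force between tin_right and flask below 0.2 N and contact force between tin_right and finjan_a below 0.2 N and contact force between tin_right and finjan_b below 0.2 N and contact force between tin_right and cup_mat below 0.2 N and contact force between tin_left and shelf between 0.7 and 4 N and angle between each of tin_left, tin_middle's own z axis and vertical below 0.15 rad and contact force between tin_middle and shelf between 0.7 and 4 N))); the arm keeps its last pose, push and grip.
It fails at once if a lighter tin is pressed onto the pump plate (beyond 7 mm) while the full one stands on the shelf (value of joint pump_plate above 0.007 m and ((contact force between tin_left and pump above 1 N and contact force between any of tin_middle, tin_right and shelf above 4 N) or (contact force between tin_middle and pump above 1 N and contact force between any of tin_left, tin_right and shelf above 4 N) or (contact force between tin_right and pump above 1 N and contact force between any of tin_left, tin_middle and shelf above 4 N))).
It fails at once if a tin is tipped over (more than 0.6 rad) (angle between any of tin_left, tin_middle, tin_right's own z axis and vertical above 0.6 rad).
It fails at once if the flask or a cup is moved more than 30 mm or tipped (more than 0.4 rad) (distance of any of flask, finjan_a, finjan_b from where it was at the start of the episode above 0.03 m or angle between any of flask, finjan_a, finjan_b's own z axis and vertical above 0.4 rad).
It also fails if it takes over 72 s, if anything falls off the work surface, if the arm or the gripper's body presses on something with over 40 N, if the wrist force passes 120 N, or if a joint passes its speed limit or range.

## Working session

There is one attempt and no reset: what is moved stays moved. The work goes in short steps, Python scripts to look and compute and a shell command to move; the robot and the scene stay as the last step left them, time stands still between calls to the robot, and variables do not carry over. Pictures are saved under pics/ and viewed, about 8 in all and at most 12, crops included, and the job is handed in when it is done.

```bash
mkdir -p pics; python3 - <<'E'
from rig import manip, eyes
import cv2,numpy as np
print(manip.observe(), manip.grip_point_offset)
for n in("top","side"):
    im=eyes.snapshot(n); cv2.imwrite(f"pics/{n}0.png",im[:,:,::-1]); c=eyes.camera_model(n); print(n,{k:np.round(v,4).tolist() for k,v in c.items()})
c=eyes.camera_model("wrist");print(c)
E
```

```text
{'time_s': 0.0, 'q': array([ 1.05201475e+00,  1.50985875e-01,  1.43804297e+00, -1.35727248e-05,
        1.55382195e+00, -1.33972067e-01]), 'dq': array([ 7.83318081e-05, -8.72460407e-04, -1.18438081e-03, -1.46009432e-03,
       -1.48035250e-03,  4.46083353e-04]), 'joint_efforts': array([ 2.53425118e-03, -7.13070416e+01, -5.70889628e+01, -1.58143253e-04,
        8.69388808e-03, -1.13592380e-04]), 'tool_pos': array([0.21570404, 0.53268625, 0.20086962]), 'tcp_rot': array([ 2.84806593e-04,  8.29271313e-01,  5.58845859e-01, -5.60948441e-04]), 'contact_force': array([ 0.1283265 , -0.65073667,  0.24246564]), 'moment': array([-0.01427577, -0.01133417, -0.0156172 ]), 'opening': 0.08521045556743119} -0.0187
top {'fx': 441.5983, 'fy': 441.5983, 'cx': 320.853, 'cy': 241.2865, 'extrinsics': [[0.0107, -0.9991, 0.0402, -0.0134], [0.9987, 0.0127, 0.049, -0.5797], [-0.0494, 0.0396, 0.998, -1.0507], [0.0, 0.0, 0.0, 1.0]]}
side {'fx': 512.7702, 'fy': 512.7702, 'cx': 316.5196, 'cy': 246.0564, 'extrinsics': [[-0.9496, -0.3129, 0.0165, 0.5219], [0.2529, -0.7344, 0.6299, -0.1669], [-0.185, 0.6023, 0.7765, -0.9017], [0.0, 0.0, 0.0, 1.0]]}
{'fx': 399.27167819126424, 'fy': 399.27167819126424, 'cx': 316.0865515869755, 'cy': 229.8949945706172, 'tool_from_camera': array([[ 9.99999152e-01, -1.29571660e-03,  1.31929815e-04,
         1.09825950e-03],
       [-1.21580588e-03, -9.65020511e-01, -2.62171574e-01,
        -6.67999993e-02],
       [ 4.67015038e-04,  2.62171192e-01, -9.65021268e-01,
        -1.71075787e-01],
       [ 0.00000000e+00,  0.00000000e+00,  0.00000000e+00,
         1.00000000e+00]])}
```

View pics/top0.png

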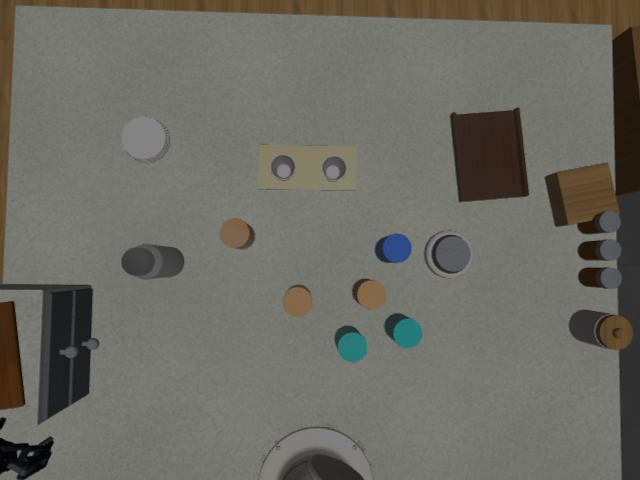

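View pics/side0.png

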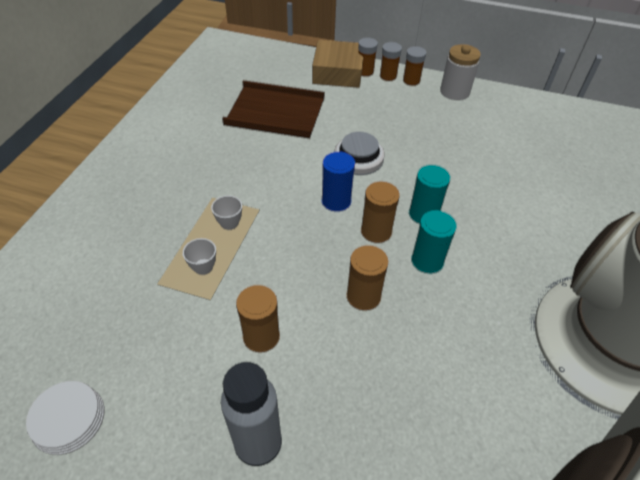

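The top view shows bronze lids at (235,233), (297,301) and (371,294), the pump plate at (452,253), and the flask at (140,262). The cups are at (283,167) and (333,168), with blue/turquoise decoys at (397,248), (352,347) and (407,333). The side view agrees. Next I'll cast rays onto the lid plane.

```bash
cat > h.py <<'E'
from rig import manip, eyes
import cv2,numpy as np
from scipy.spatial.transform import Rotation as R
def ray(n,u,v):
    c=eyes.camera_model(n); d=np.array([(u-c["cx"])/c["fx"],-(v-c["cy"])/c["fy"],-1.])
    E=c["extrinsics"]; Rm=E[:3,:3]; return -Rm.T@E[:3,3], Rm.T@d
def onplane(n,u,v,z):
    o,d=ray(n,u,v); return o+d*(z-o[2])/d[2]
def rot(s): w,x,y,z=s["tcp_rot"]; return R.from_quat([x,y,z,w])
def goto(x,y,z,yaw=None):
    """shift in tool axes (mm) to TCP target, level correction + yaw of tool x axis (world, deg)"""
    s=manip.observe(); r=rot(s)
    m=r.as_matrix(); cur=np.degrees(np.arctan2(m[1,0],m[0,0])); a=np.radians(cur if yaw is None else yaw)
    tgt=R.from_matrix(np.array([[np.cos(a),np.sin(a),0],[np.sin(a),-np.cos(a),0],[0,0,-1]]))
    print("shift",np.round(r.inv().apply(np.array([x,y,z])-s["tool_pos"])*1e3,1),"turn",np.round((r.inv()*tgt).as_rotvec(),3),
     "pos",np.round(s["tool_pos"],4),"yaw",round(cur,1),"F",np.round(s["contact_force"],2),"open",round(s["opening"],4),"t",s["time_s"])
E
python3 - <<'E'
from h import *
im=cv2.imread("pics/top0.png"); hsv=cv2.cvtColor(im,cv2.COLOR_BGR2HSV)
def blobs(lo,hi,z,name):
    m=cv2.inRange(hsv,lo,hi); cs,_=cv2.findContours(m,cv2.RETR_EXTERNAL,cv2.CHAIN_APPROX_NONE)
    for c in cs:
        if 400<cv2.contourArea(c)<2000:
            (u,v),r=cv2.minEnclosingCircle(c); e=cv2.fitEllipse(c)
            print(name,np.round(e[0]),np.round(e[1]),onplane("top",*e[0],z).round(4)[:2])
blobs((8,90,110),(20,255,255),.11,"tin")
blobs((84,120,60),(96,255,255),.11,"turq"); blobs((105,120,60),(125,255,255),.11,"blue")
for n,u,v,z in[("pump",452,253,.046),("flask",140,262,.218),("cupa",283,167,.05),("cupb",333,168,.05)]: print(n,onplane("top",u,v,z).round(3))
# side check
im=cv2.imread("pics/side0.png"); hsv=cv2.cvtColor(im,cv2.COLOR_BGR2HSV)
for u,v in[(257,301),(369,260),(381,194)]: print("side tin",onplane("side",u,v,.11).round(3))
print("side pump",onplane("side",360,146,.046).round(3))
goto(.216,.533,.2,0)
E
```

```text
tin [297. 301.] [28. 28.] [0.4436 0.0477]
tin [371. 294.] [28. 28.] [ 0.4599 -0.1146]
tin [234. 233.] [27. 28.] [0.5918 0.1861]
turq [352. 347.] [28. 29.] [ 0.3467 -0.0729]
turq [407. 333.] [28. 29.] [ 0.3768 -0.1937]
blue [396. 248.] [28. 28.] [ 0.5628 -0.1696]
pump [ 0.555 -0.316  0.046]
flask [0.526 0.348 0.218]
cupa [0.751 0.085 0.05 ]
cupb [ 0.751 -0.032  0.05 ]
side tin [0.589 0.188 0.11 ]
side tin [0.441 0.051 0.11 ]
side tin [ 0.459 -0.108  0.11 ]
side pump [ 0.548 -0.305  0.046]
shift [0.3 0.1 1. ] turn [0.000e+00 1.000e-03 1.186e+00] pos [0.2157 0.5327 0.201 ] yaw 67.9 F [ 0.63  0.07 -0.01] open 0.0858 t 0.1
```

```bash
python3 -m jog '[[0,0,-50,0,0,0],[0,0,-30,0,0,0]]' 1 50; python3 -c "
from h import *
goto(.59,.187,.27)
im=cv2.imread('pics/side0.png'); hsv=cv2.cvtColor(im,cv2.COLOR_BGR2HSV); print(hsv[146,350:372:10])
im=cv2.imread('pics/top0.png')
g=cv2.cvtColor(im,cv2.COLOR_BGR2GRAY);print(g[253,420:480:3]);print(g[225:280:3,452])"
```

```text
time_s: 0.35
tool_pos: [0.2152, 0.5318, 0.2799]
tcp_rot: [0.002, 0.829, 0.559, -0.003]
contact_force: [0.3, 0.6, -0.5]
opening: 0.0852
shift [-178.9  476.8   10.7] turn [-0.001  0.007 -0.   ] pos [0.2152 0.5318 0.2799] yaw 68.0 F [ 0.33  0.59 -0.51] open 0.0852 t 0.35
[[105  23 132]
 [106  25 134]
 [108  23 132]]
[124 110  93 127  45  54  90  90  92  90  90  93  92  91  90  91  92 123
 118 117]
[122 121 115 118  91  91  90  89  92  90  92  91  90  91  90  87  79 127
 118]
```

```bash
python3 -m jog '[[-22,60,0,0,0,0],[-22,60,0,0,0,0],[-22,60,0,0,0,0],[-22,60,0,0,0,0],[-22,60,0,0,0,0]]' >/dev/null; python3 -m jog '[[-22,60,0,0,0,0],[-22,60,0,0,0,0],[-22,60,0,0,0,0],[0,0,0,0,0,0]]'; python3 -c "
from h import *
goto(.59,.187,.20)"
```

```text
time_s: 1.48
tool_pos: [0.5896, 0.1923, 0.2791]
tcp_rot: [0.0, 0.828, 0.56, -0.004]
contact_force: [-0.1, 0.2, -0.9]
opening: 0.085
shift [-4.3  2.7 79.1] turn [-0.004  0.007 -0.   ] pos [0.5896 0.1923 0.2791] yaw 68.1 F [-0.11  0.21 -0.95] open 0.085 t 1.475
```

```bash
python3 -m jog '[[-4,3,40,-0.004,0.007,0],[0,0,0,0,0,0]]'>/dev/null; cat >> h.py <<'E'
def wrist(name,z=.11,lo=(5,90,60),hi=(22,255,255)):
    s=manip.observe(); im=eyes.snapshot("wrist"); cv2.imwrite(f"pics/{name}.png",im[:,:,::-1])
    hsv=cv2.cvtColor(im,cv2.COLOR_RGB2HSV); m=cv2.inRange(hsv,lo,hi)
    cs,_=cv2.findContours(m,cv2.RETR_EXTERNAL,cv2.CHAIN_APPROX_NONE)
    for c in cs:
        if cv2.contourArea(c)>1500:
            p=np.array([wpt(s,u,v,z)[:2] for u,v in c[:,0]]); (x,y),r=cv2.minEnclosingCircle(p.astype(np.float32))
            print("blob",cv2.boundingRect(c),"plane circle",round(x,4),round(y,4),round(r,4))
def wpt(s,u,v,z):
    c=eyes.camera_model("wrist"); d=np.array([(u-c["cx"])/c["fx"],-(v-c["cy"])/c["fy"],-1.]); T=c["tool_from_camera"]; r=rot(s)
    o=r.apply(T[:3,3])+s["tool_pos"]; d=r.apply(T[:3,:3]@d); return o+d*(z-o[2])/d[2]
E
python3 -c "
from h import *
wrist('w1'); goto(.59,.187,.052)"
```

```text
blob (276, 158, 83, 93) plane circle 0.5864 0.1907 0.036
blob (13, 46, 148, 94) plane circle 0.4529 0.0678 0.0519
shift [ -1.6  -1.2 188.7] turn [ 0.002 -0.002 -0.   ] pos [0.5911 0.1878 0.2407] yaw 68.1 F [-0.75 -0.89  2.18] open 0.0854 t 1.775
```

View pics/w1.png

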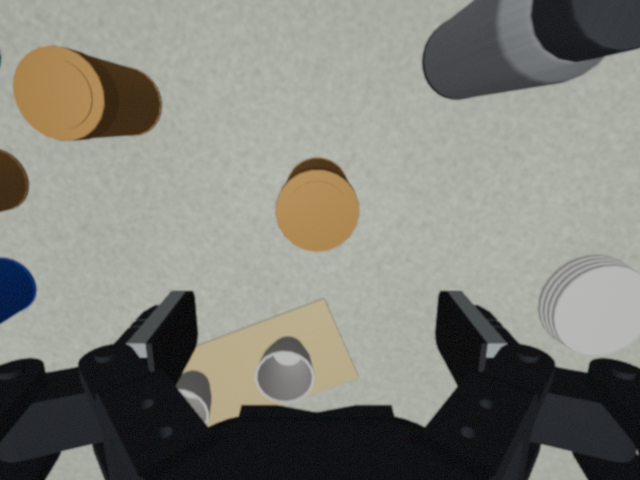

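The wrist view shows the left lid centred at (317,210) between the open fingers, and the flask is well to the side. I'll raise the mask's V threshold so it picks up only the lid.

```bash
sed -i 's/lo=(5,90,60)/lo=(5,90,140)/' h.py; python3 -c "
from h import *
s=manip.observe(); print(wpt(s,317,210,.11))
wrist('w2'); goto(.59,.187,.052)"
```

```text
[0.59143917 0.18987676 0.11      ]
blob (275, 168, 82, 81) plane circle 0.5902 0.1891 0.0319
blob (14, 45, 90, 94) plane circle 0.4432 0.0503 0.032
shift [ -2.2  -1.8 190. ] turn [ 0.004 -0.003 -0.   ] pos [0.5915 0.1881 0.242 ] yaw 68.1 F [0.2  1.03 0.29] open 0.0855 t 1.825
```

```bash
python3 -m jog '[[0,-2,50,0.004,-0.003,0],[0,0,50,0,0,0],[0,0,45,0,0,0],[0,0,30,0,0,0],[0,0,13,0,0,0]]'; python3 -m jog '[[0,0,0,0,0,0],[0,0,0,0,0,0],[0,0,0,0,0,0],[0,0,0,0,0,0]]' 0 50;  python3 -c "
from h import *
goto(.5902,.1891,.052)"
```

```text
time_s: 2.45
tool_pos: [0.5945, 0.1942, 0.0612]
tcp_rot: [0.003, 0.827, 0.562, 0.007]
contact_force: [0.4, 0.4, 0.5]
opening: 0.0851
time_s: 2.95
tool_pos: [0.5966, 0.1954, 0.0662]
tcp_rot: [0.004, 0.827, 0.562, 0.01]
contact_force: [-0.2, -0.8, -1.7]
opening: 0.0622
shift [-8.3 -3.9 14.1] turn [ 0.018 -0.012 -0.   ] pos [0.5966 0.1954 0.0662] yaw 68.5 F [-0.23 -0.81 -1.72] open 0.0622 t 2.95
```

```bash
python3 -m jog '[[0,0,-20,0,0,0],[0,0,-20,0,0,0],[0,0,-10,0,0,0],[0,0,0,0,0,0],[0,0,0,0,0,0]]';  python3 -m jog '[[0,0,0,0,0,0],[0,0,0,0,0,0]]'; cat >> h.py <<'E'
def weigh(n=12):
    f=[]
    for i in range(n): eyes.snapshot("top"); f.append(manip.observe()["contact_force"])
    print("mean F",np.mean(f,0).round(2),"std",np.std(f,0).round(2))
E
python3 -c "
from h import *
weigh(8); goto(.5902,.1891,.068)"
```

```text
time_s: 3.58
tool_pos: [0.5952, 0.195, 0.1175]
tcp_rot: [0.004, 0.827, 0.562, 0.01]
contact_force: [0.6, 0.3, -1.8]
opening: 0.062
time_s: 3.82
tool_pos: [0.5948, 0.1949, 0.1162]
tcp_rot: [0.004, 0.827, 0.562, 0.009]
contact_force: [0.3, 0.6, -2.1]
opening: 0.0623
mean F [-0.09 -0.35 -1.31] std [0.54 0.39 0.24]
shift [-7.8 -3.1 48.7] turn [ 0.017 -0.011 -0.   ] pos [0.595  0.195  0.1168] yaw 68.4 F [-0.3   0.37 -1.45] open 0.0623 t 4.225
```

```bash
python3 -m jog '[[0,0,20,0,0,0],[0,0,20,0,0,0],[0,0,9,0,0,0],[0,0,0,0,0,0]]';  python3 -m jog '[[0,0,2,0,0,0],[0,0,0,0,0,0]]';python3 -m jog '[[0,0,2,0,0,0],[0,0,0,0,0,0]]'
```

```text
time_s: 4.72
tool_pos: [0.5965, 0.1953, 0.0674]
tcp_rot: [0.004, 0.827, 0.562, 0.01]
contact_force: [0.0, 0.0, -1.8]
opening: 0.062
time_s: 4.97
tool_pos: [0.5971, 0.1954, 0.0666]
tcp_rot: [0.004, 0.827, 0.562, 0.011]
contact_force: [0.9, -0.1, -1.6]
opening: 0.0619
time_s: 5.22
tool_pos: [0.5974, 0.1955, 0.0651]
tcp_rot: [0.005, 0.827, 0.562, 0.011]
contact_force: [0.1, -0.1, -1.8]
opening: 0.062
```

```bash
python3 -m jog '[[0,0,2,0,0,0],[0,0,2,0,0,0]]';python3 -m jog '[[0,0,3,0,0,0]]';python3 -m jog '[[0,0,3,0,0,0]]'
```

```text
time_s: 5.48
tool_pos: [0.5988, 0.1953, 0.0632]
tcp_rot: [0.006, 0.827, 0.562, 0.013]
contact_force: [-3.3, -6.0, 28.1]
opening: 0.0626
time_s: 5.6
tool_pos: [0.6005, 0.1948, 0.0631]
tcp_rot: [0.007, 0.827, 0.562, 0.015]
contact_force: [-6.7, -8.5, 37.3]
opening: 0.0621
time_s: 5.72
tool_pos: [0.6022, 0.1943, 0.0633]
tcp_rot: [0.009, 0.827, 0.562, 0.016]
contact_force: [-7.3, -8.4, 31.4]
opening: 0.0621
```

```bash
python3 -m jog '[[0,0,-1,0,0,0]]'; python3 -m jog '[[0,0,0,0,0,0],[0,0,0,0,0,0],[0,0,0,0,0,0]]' 1; python3 -m jog '[[0,0,-30,0,0,0],[0,0,-50,0,0,0],[0,0,-50,0.02,-0.012,0],[0,0,-40,0,0,0],[0,0,0,0,0,0]]'; python3 -c "
from h import *
wrist('w3'); goto(.4432,.0503,.23)"
```

```text
time_s: 5.85
tool_pos: [0.6025, 0.1941, 0.065]
tcp_rot: [0.009, 0.827, 0.562, 0.017]
contact_force: [-0.5, -0.2, -0.4]
opening: 0.0619
time_s: 6.22
tool_pos: [0.6023, 0.1942, 0.0646]
tcp_rot: [0.009, 0.827, 0.562, 0.017]
contact_force: [-0.1, 0.1, 0.4]
opening: 0.0856
time_s: 6.85
tool_pos: [0.596, 0.1938, 0.2379]
tcp_rot: [0.003, 0.827, 0.562, 0.004]
contact_force: [0.4, 1.0, -0.2]
opening: 0.0853
blob (268, 175, 82, 80) plane circle 0.5982 0.1885 0.0318
blob (0, 37, 91, 95) plane circle 0.4428 0.0507 0.0319
shift [-189.3  -89.     4.9] turn [ 0.007 -0.002 -0.   ] pos [0.5955 0.1937 0.2359] yaw 68.4 F [-0.23 -0.08 -0.47] open 0.0857 t 6.9
```

```bash
python3 -m jog '[[-47,-22,0,0.007,-0.002,0],[-47,-22,0,0,0,0],[-47,-22,0,0,0,0],[-47,-22,0,0,0,0],[0,0,0,0,0,0]]'; python3 -c "
from h import *
goto(.443,.0505,.052,75)"
```

```text
time_s: 7.52
tool_pos: [0.438, 0.0477, 0.2277]
tcp_rot: [-0.003, 0.827, 0.563, -0.004]
contact_force: [-0.2, -0.7, -0.3]
opening: 0.0856
shift [  5.2   5.2 175.6] turn [-0.009  0.004 -0.113] pos [0.438  0.0477 0.2277] yaw 68.5 F [-0.17 -0.65 -0.26] open 0.0856 t 7.525
```

```bash
python3 -m jog '[[5,4,40,-0.009,0.004,0],[0,0,50,0,0,0],[0,0,20,0,0,0]]'; python3 -c "
from h import *
goto(.443,.0505,.055)"
```

```text
time_s: 7.9
tool_pos: [0.4437, 0.0516, 0.1132]
tcp_rot: [0.0, 0.827, 0.562, 0.0]
contact_force: [-0.3, 1.0, 0.0]
opening: 0.0851
shift [-1.3 -0.3 58.2] turn [ 0. -0. -0.] pos [0.4437 0.0516 0.1132] yaw 68.5 F [-0.28  0.98  0.02] open 0.0851 t 7.9
```

```bash
python3 -m jog '[[-1,0,30,0,0,0],[0,0,25,0,0,0],[0,0,6,0,0,0]]'; python3 -m jog '[[0,0,1,0,0,0],[0,0,1,0,0,0],[0,0,1,0,0,0],[0,0,0,0,0,0]]' 0 50; python3 -m jog '[[0,0,-15,0,0,0],[0,0,-15,0,0,0],[0,0,-15,0,0,0],[0,0,0,0,0,0],[0,0,0,0,0,0]]'; python3 -c "
from h import *
weigh(8); goto(.443,.0505,.055)"
```

```text
time_s: 8.28
tool_pos: [0.4418, 0.0521, 0.0462]
tcp_rot: [-0.002, 0.827, 0.563, -0.002]
contact_force: [0.8, 0.6, 0.4]
opening: 0.0854
time_s: 8.78
tool_pos: [0.4433, 0.0518, 0.0459]
tcp_rot: [-0.001, 0.826, 0.563, -0.002]
contact_force: [0.1, -0.5, -3.9]
opening: 0.0637
time_s: 9.4
tool_pos: [0.444, 0.052, 0.0955]
tcp_rot: [-0.0, 0.826, 0.563, -0.001]
contact_force: [0.3, -0.2, -5.5]
opening: 0.0632
mean F [-0.12 -0.1  -4.91] std [0.41 0.44 0.67]
shift [-1.7 -0.3 40.4] turn [-0.002  0.001 -0.   ] pos [0.444  0.052  0.0954] yaw 68.5 F [ 0.5  -0.79 -4.97] open 0.0635 t 9.8
```

The middle tin weighs about 5 N, which fits the full one. I'll set it down and still weigh the right tin, as the order requires.

```bash
python3 -m jog '[[0,0,20,0,0,0],[0,0,20,0,0,0],[0,0,8,0,0,0]]';  python3 -m jog '[[0,0,2,0,0,0],[0,0,2,0,0,0]]';python3 -m jog '[[0,0,2,0,0,0]]'
```

```text
time_s: 10.18
tool_pos: [0.4445, 0.052, 0.0466]
tcp_rot: [0.0, 0.826, 0.563, -0.0]
contact_force: [-0.4, -0.5, -4.9]
opening: 0.0637
time_s: 10.42
tool_pos: [0.446, 0.0513, 0.045]
tcp_rot: [0.002, 0.826, 0.563, 0.0]
contact_force: [-8.7, -6.5, 25.7]
opening: 0.0634
time_s: 10.55
tool_pos: [0.4469, 0.0508, 0.0451]
tcp_rot: [0.003, 0.826, 0.563, 0.001]
contact_force: [-7.9, -3.9, 16.2]
opening: 0.0631
```

```bash
python3 -m jog '[[0,0,-1,0,0,0]]' >/dev/null; python3 -m jog '[[0,0,0,0,0,0],[0,0,0,0,0,0],[0,0,0,0,0,0]]' 1; python3 -m jog '[[0,0,-30,0,0,0],[0,0,-50,0,0,0],[0,0,-50,0,0,0],[0,0,-50,0,0,0],[0,0,0,0,0,0]]'; python3 -c "
from h import *
wrist('w4'); goto(.459,-.112,.23,85)"
```

```text
time_s: 11.05
tool_pos: [0.4483, 0.0508, 0.0482]
tcp_rot: [0.004, 0.826, 0.563, 0.002]
contact_force: [0.2, -1.2, 0.7]
opening: 0.0852
time_s: 11.68
tool_pos: [0.4463, 0.0515, 0.2336]
tcp_rot: [0.003, 0.826, 0.563, 0.002]
contact_force: [-0.1, -0.6, -1.3]
opening: 0.0854
blob (500, 285, 77, 68) plane circle 0.597 0.1876 0.0317
blob (92, 261, 78, 70) plane circle 0.4579 -0.1116 0.0316
blob (271, 172, 84, 82) plane circle 0.4472 0.0496 0.0318
shift [-147.3   72.2    2. ] turn [ 0.004  0.002 -0.287] pos [0.4456 0.0515 0.2315] yaw 68.6 F [-1.2   0.26 -0.54] open 0.0856 t 11.725
```

```bash
python3 -m jog '[[-40,19,0,0.004,0.002,-0.144],[-40,14,0,0,0,-0.144]]'; python3 -c "
from h import *
goto(.458,-.1117,.22,85)"
```

```text
time_s: 11.98
tool_pos: [0.4528, -0.0344, 0.2299]
tcp_rot: [-0.001, 0.733, 0.68, -0.0]
contact_force: [-0.5, -0.9, 0.8]
opening: 0.0855
shift [-76.7  11.1   9.8] turn [-0.002 -0.001  0.012] pos [ 0.4528 -0.0344  0.2299] yaw 85.7 F [-0.45 -0.85  0.78] open 0.0855 t 11.975
```

```bash
python3 -m jog '[[-40,6,0,-0.002,-0.001,0],[-37,5,0,0,0,0],[0,0,40,0,0,0],[0,0,40,0,0,0]]'; python3 -c "
from h import *
goto(.458,-.1117,.055)"
```

```text
time_s: 12.48
tool_pos: [0.4572, -0.1172, 0.145]
tcp_rot: [-0.001, 0.734, 0.68, -0.0]
contact_force: [1.3, -0.1, 0.1]
opening: 0.0856
shift [ 5.5  0.6 90. ] turn [-0.002 -0.001  0.   ] pos [ 0.4572 -0.1172  0.145 ] yaw 85.6 F [ 1.28 -0.08  0.05] open 0.0856 t 12.475
```

```bash
python3 -m jog '[[5.5,0.6,30,-0.002,-0.001,0],[0,0,30,0,0,0],[0,0,25,0,0,0],[0,0,5,0,0,0]]'; python3 -m jog '[[0,0,1,0,0,0],[0,0,1,0,0,0],[0,0,1,0,0,0],[0,0,0,0,0,0]]' 0 50; python3 -m jog '[[0,0,-15,0,0,0],[0,0,-15,0,0,0],[0,0,-15,0,0,0],[0,0,0,0,0,0],[0,0,0,0,0,0]]'; python3 -c "
from h import *
weigh(8); goto(.458,-.1117,.055)"
```

```text
time_s: 12.98
tool_pos: [0.4536, -0.1099, 0.0454]
tcp_rot: [-0.005, 0.734, 0.679, -0.002]
contact_force: [-0.1, -0.4, 0.8]
opening: 0.0854
time_s: 13.48
tool_pos: [0.4544, -0.1106, 0.0448]
tcp_rot: [-0.004, 0.734, 0.679, -0.002]
contact_force: [-0.3, 0.6, -2.0]
opening: 0.0621
time_s: 14.1
tool_pos: [0.4553, -0.1109, 0.0943]
tcp_rot: [-0.003, 0.734, 0.679, -0.001]
contact_force: [0.3, -0.6, -3.0]
opening: 0.0621
mean F [ 0.13 -0.01 -2.89] std [0.68 0.65 0.82]
shift [-0.7  3.  39.1] turn [-0.006 -0.002  0.   ] pos [ 0.4553 -0.1108  0.0941] yaw 85.6 F [-0.21 -0.19 -2.62] open 0.0622 t 14.5
```

The weights are about 1.5 N left, 4.9 N middle and 2.9 N right, so the middle tin is the full one. I'll set the right tin down.

```bash
python3 -m jog '[[0,0,20,0,0,0],[0,0,20,0,0,0],[0,0,8,0,0,0]]';  python3 -m jog '[[0,0,2,0,0,0],[0,0,2,0,0,0]]'; python3 -m jog '[[0,0,1,0,0,0]]'
```

```text
time_s: 14.88
tool_pos: [0.4554, -0.1109, 0.0454]
tcp_rot: [-0.002, 0.734, 0.679, -0.001]
contact_force: [0.3, 0.2, -2.5]
opening: 0.0617
time_s: 15.12
tool_pos: [0.457, -0.1117, 0.0439]
tcp_rot: [-0.001, 0.734, 0.679, -0.001]
contact_force: [-5.0, 1.3, 28.8]
opening: 0.062
time_s: 15.25
tool_pos: [0.4576, -0.1118, 0.0442]
tcp_rot: [0.0, 0.734, 0.679, -0.0]
contact_force: [-2.9, 0.3, 2.2]
opening: 0.0619
```

```bash
python3 -m jog '[[0,0,0,0,0,0],[0,0,0,0,0,0],[0,0,0,0,0,0]]' 1; python3 -m jog '[[0,0,-30,0,0,0],[0,0,-50,0,0,0],[0,0,-50,0,0,0],[0,0,-50,0,0,0],[0,0,0,0,0,0]]'; python3 -c "
from h import *
wrist('w5'); goto(.4472,.0496,.23)
s=manip.observe(); im=cv2.imread('pics/w5.png')
print(im.shape)"
```

```text
time_s: 15.62
tool_pos: [0.4584, -0.1122, 0.0456]
tcp_rot: [0.001, 0.734, 0.679, 0.0]
contact_force: [-0.5, -0.1, 0.3]
opening: 0.0852
time_s: 16.25
tool_pos: [0.4575, -0.1118, 0.231]
tcp_rot: [0.0, 0.734, 0.679, -0.0]
contact_force: [1.1, 0.4, -0.3]
opening: 0.0853
blob (271, 177, 84, 82) plane circle 0.4612 -0.1135 0.0318
blob (487, 140, 87, 85) plane circle 0.4475 0.0477 0.0318
shift [159.9 -22.1  -1. ] turn [-0.002 -0.     0.   ] pos [ 0.4569 -0.1115  0.229 ] yaw 85.6 F [-0.61 -0.46 -0.75] open 0.0853 t 16.3
(480, 640, 3)
```

View pics/w5.png

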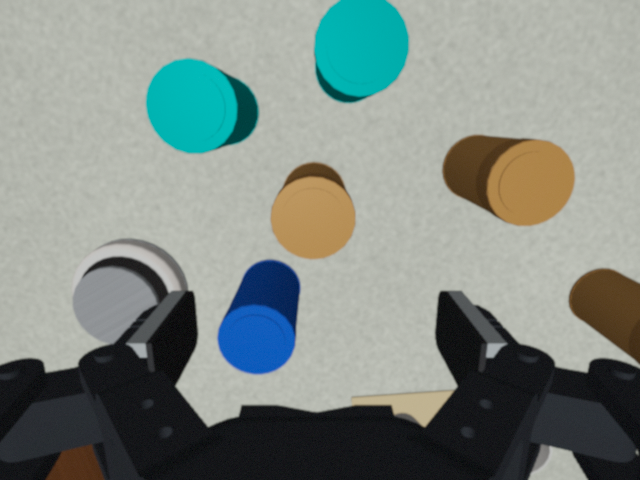

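The wrist view shows the right tin upright at (313,217), the middle tin at (530,182), and the pump plate centred near (116,305) and partly hidden by a finger.

```bash
python3 -c "
from h import *
s=manip.observe(); print('pump wrist',wpt(s,116,305,.046))
im=cv2.imread('pics/side0.png'); print(im[125:165:3,360].mean(1).round(), im[146,335:390:3].mean(1).round())
for u,v in ((452.5,254),): print('top',onplane('top',u,v,.046))
"
python3 -m jog '[[40,-6,0,-0.002,0,0],[40,-6,0,0,0,0],[40,-5,0,0,0,0],[38,-4,0,0,0,0],[0,0,0,0,0,0]]'; python3 -c "
from h import *
goto(.4473,.0487,.052)"
```

```text
pump wrist [ 0.54651178 -0.31133622  0.046     ]
[168. 165. 149. 126. 126. 127. 128. 127. 127. 127. 105.  31.  23. 156.] [149. 172.  49. 123. 126. 126. 124. 126. 126. 127. 125. 125. 125. 125.
 123. 178. 167. 166. 165.]
top [ 0.55215641 -0.31729502  0.046     ]
time_s: 16.92
tool_pos: [0.4459, 0.052, 0.2233]
tcp_rot: [-0.003, 0.735, 0.679, -0.002]
contact_force: [0.2, -1.8, 0.2]
opening: 0.0851
shift [ -3.4   3.1 171.2] turn [-0.008 -0.001  0.   ] pos [0.4459 0.052  0.2233] yaw 85.5 F [ 0.17 -1.75  0.19] open 0.0851 t 16.925
```

```bash
python3 -m jog '[[-3.4,3,40,-0.008,-0.001,0],[0,0,40,0,0,0],[0,0,30,0,0,0]]'; python3 -c "
from h import *
goto(.4473,.0487,.052)"
```

```text
time_s: 17.3
tool_pos: [0.4483, 0.0473, 0.1095]
tcp_rot: [0.0, 0.734, 0.679, -0.0]
contact_force: [0.0, -0.2, 0.2]
opening: 0.0852
shift [ 1.4 -1.1 57.5] turn [0.    0.001 0.   ] pos [0.4483 0.0473 0.1095] yaw 85.5 F [ 0.05 -0.16  0.22] open 0.0852 t 17.3
```

```bash
python3 -m jog '[[1.4,-1,30,0,0,0],[0,0,24,0,0,0],[0,0,5,0,0,0]]'; python3 -m jog '[[0,0,0.5,0,0,0],[0,0,0.5,0,0,0],[0,0,0.5,0,0,0],[0,0,0,0,0,0],[0,0,0,0,0,0]]' 0 55; python3 -m jog '[[0,0,-20,0,0,0],[0,0,-40,0,0,0],[0,0,-50,0,0,0],[0,0,-50,0,0,0],[0,0,-25,0,0,0]]'; python3 -m jog '[[0,0,0,0,0,0],[0,0,0,0,0,0]]'; python3 -c "
from h import *
weigh(6); goto(.55,-.314,.235)"
```

```text
time_s: 17.68
tool_pos: [0.4445, 0.0469, 0.0445]
tcp_rot: [-0.002, 0.735, 0.678, -0.003]
contact_force: [-0.8, -0.9, -0.3]
opening: 0.0852
time_s: 18.3
tool_pos: [0.445, 0.0463, 0.0447]
tcp_rot: [-0.002, 0.735, 0.678, -0.002]
contact_force: [-0.3, -0.5, -4.8]
opening: 0.0623
time_s: 18.92
tool_pos: [0.4443, 0.0463, 0.2329]
tcp_rot: [-0.003, 0.735, 0.678, -0.004]
contact_force: [-0.3, -0.6, -5.7]
opening: 0.0619
time_s: 19.18
tool_pos: [0.4446, 0.0462, 0.2328]
tcp_rot: [-0.003, 0.735, 0.678, -0.004]
contact_force: [0.0, 0.0, -4.6]
opening: 0.0623
mean F [ 0.1   0.23 -5.25] std [0.42 0.22 0.54]
shift [-350.6  133.9   -2. ] turn [-0.009  0.002 -0.   ] pos [0.4447 0.0463 0.2335] yaw 85.4 F [ 0.14  0.01 -6.01] open 0.0621 t 19.475
```

```bash
python3 -m jog '[[-30,11,0,-0.004,0.002,0],[-44,17,0,0,0,0],[-44,17,0,0,0,0],[-44,17,0,0,0,0],[-44,17,0,0,0,0]]'>/dev/null;  python3 -m jog '[[-44,17,0,0,0,0],[-44,16,0,0,0,0],[-44,16,0,0,0,0],[-15,4,0,0,0,0],[0,0,0,0,0,0]]'; python3 -c "
from h import *
goto(.548,-.314,.11)
im=eyes.snapshot('top'); a=im[170:340,300:520,::-1]
im=eyes.snapshot('side'); b=im[60:230,250:470,::-1]
cv2.imwrite('pics/p6.png',cv2.resize(np.hstack([a,b]),None,fx=1.8,fy=1.8))"
```

```text
time_s: 20.72
tool_pos: [0.5505, -0.3274, 0.2273]
tcp_rot: [-0.005, 0.734, 0.679, -0.002]
contact_force: [-1.2, 0.7, -4.7]
opening: 0.0619
shift [ 12.7  -2.4 117.4] turn [-0.009 -0.003  0.   ] pos [ 0.5505 -0.3274  0.2273] yaw 85.5 F [-1.21  0.72 -4.65] open 0.0619 t 20.725
```

View pics/p6.png

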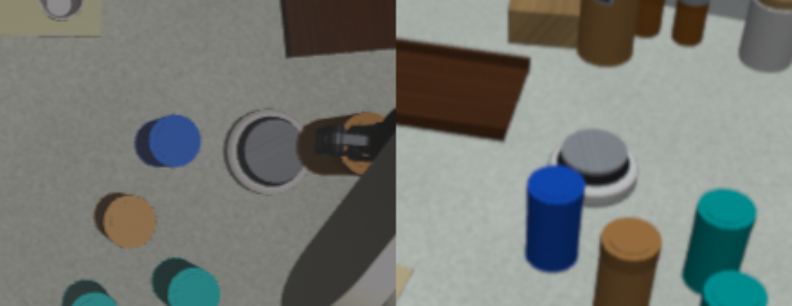

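The held tin hangs upright above the pump, displaced in the picture by perspective, and the plate shows at about (272,150) of the crop. I'll correct the position by 13 mm and descend.

```bash
python3 -m jog '[[12.5,-2.4,10,-0.009,-0.003,0],[0,0,35,0,0,0],[0,0,35,0,0,0],[0,0,25,0,0,0]]'; python3 -c "
from h import *
goto(.548,-.314,.092)"
```

```text
time_s: 21.32
tool_pos: [0.5501, -0.3084, 0.1242]
tcp_rot: [0.003, 0.732, 0.681, 0.001]
contact_force: [-0.7, 0.2, -5.3]
opening: 0.062
shift [-5.7 -1.9 32.2] turn [0.006 0.002 0.   ] pos [ 0.5501 -0.3084  0.1242] yaw 85.8 F [-0.67  0.21 -5.32] open 0.062 t 21.325
```

```bash
python3 -m jog '[[-5.5,-2,15,0.006,0.002,0],[0,0,13,0,0,0]]'; python3 -m jog '[[0,0,3,0,0,0],[0,0,3,0,0,0]]'; python3 -c "
from h import *
goto(.548,-.314,.0785)
im=eyes.snapshot('side'); cv2.imwrite('pics/p7.png',cv2.resize(im[60:230,250:470,::-1],None,fx=3,fy=3))"
```

```text
time_s: 21.58
tool_pos: [0.5477, -0.3123, 0.0955]
tcp_rot: [-0.0, 0.732, 0.682, -0.0]
contact_force: [-0.3, -0.1, -4.9]
opening: 0.0621
time_s: 21.82
tool_pos: [0.548, -0.3122, 0.0898]
tcp_rot: [0.0, 0.732, 0.682, 0.0]
contact_force: [-0.2, 0.9, -1.7]
opening: 0.062
shift [-1.8  0.2 11.3] turn [0. 0. 0.] pos [ 0.548  -0.3122  0.0898] yaw 85.9 F [-0.24  0.9  -1.65] open 0.062 t 21.825
```

View pics/p7.png

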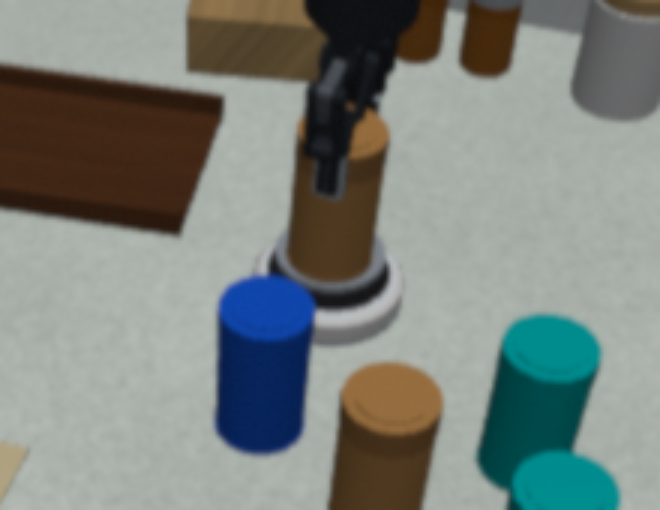

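The tin stands upright and well centred on the plate, and contact has begun at (330,270) of the crop. Now the press.

```bash
python3 -m jog '[[0,0,4,0,0,0],[0,0,4,0,0,0]]'; python3 -m jog '[[0,0,3,0,0,0]]'; python3 -m jog '[[0,0,2,0,0,0]]'
```

```text
time_s: 22.12
tool_pos: [0.5485, -0.3123, 0.0828]
tcp_rot: [0.001, 0.732, 0.682, 0.0]
contact_force: [-0.7, 3.5, 4.0]
opening: 0.0618
time_s: 22.25
tool_pos: [0.5486, -0.3123, 0.0801]
tcp_rot: [0.001, 0.732, 0.682, 0.0]
contact_force: [-1.7, 4.5, 7.3]
opening: 0.062
time_s: 22.38
tool_pos: [0.5488, -0.3123, 0.0786]
tcp_rot: [0.002, 0.732, 0.682, 0.001]
contact_force: [-3.1, 4.6, 9.2]
opening: 0.0618
```

```bash
python3 -m jog '[[0,0,1.5,0,0,0]]'; python3 -m jog '[[0,0,1.5,0,0,0],[0,0,1,0,0,0]]'; python3 -m jog '[[0,0,1,0,0,0],[0,0,1,0,0,0]]'
```

```text
time_s: 22.5
tool_pos: [0.5491, -0.3122, 0.0782]
tcp_rot: [0.002, 0.732, 0.682, 0.001]
contact_force: [-5.6, 7.2, 18.9]
opening: 0.0622
time_s: 22.75
tool_pos: [0.5495, -0.3124, 0.0783]
tcp_rot: [0.003, 0.731, 0.682, 0.001]
contact_force: [-4.7, 3.4, 10.1]
opening: 0.0622
time_s: 23.0
tool_pos: [0.5496, -0.3124, 0.0782]
tcp_rot: [0.004, 0.731, 0.682, 0.001]
contact_force: [-4.6, 5.9, 12.9]
opening: 0.0621
```

The plate is on its stop: z has stopped changing and the force is above the spring's. I'll hold a little longer and then lift.

```bash
python3 -m jog '[[0,0,1.5,0,0,0],[0,0,1.5,0,0,0],[0,0,1.5,0,0,0],[0,0,1.5,0,0,0]]'; python3 -m jog '[[0,0,-10,0,0,0],[0,0,-30,0,0,0],[0,0,-40,0,0,0],[0,0,-45,0,0,0],[0,0,-40,0,0,0]]'; python3 -m jog '[[0,0,0,0,0,0],[0,0,0,0,0,0]]'; python3 -c "
from h import *
goto(.548,-.314,.245)"
```

```text
time_s: 23.5
tool_pos: [0.5504, -0.3123, 0.0781]
tcp_rot: [0.006, 0.731, 0.682, 0.002]
contact_force: [-8.0, 7.1, 18.4]
opening: 0.0621
time_s: 24.12
tool_pos: [0.5472, -0.311, 0.2435]
tcp_rot: [0.003, 0.732, 0.682, 0.001]
contact_force: [-0.4, -0.6, -4.3]
opening: 0.062
time_s: 24.38
tool_pos: [0.5478, -0.3115, 0.2449]
tcp_rot: [0.005, 0.732, 0.682, 0.001]
contact_force: [0.1, 0.5, -6.1]
opening: 0.0617
shift [-2.4  0.4 -0.1] turn [0.008 0.005 0.   ] pos [ 0.5478 -0.3115  0.2449] yaw 86.0 F [ 0.14  0.46 -6.1 ] open 0.0617 t 24.375
```

Tin underside is now at about 0.20 m. I'll take a final look.

```bash
python3 -m jog '[[0,0,0,0,0,0],[0,0,0,0,0,0]]'; python3 -c "
from h import *
im=eyes.snapshot('side'); cv2.imwrite('pics/p8.png',im[:,:,::-1])
weigh(4); print(manip.observe()['dq'].round(4))"
```

```text
time_s: 24.62
tool_pos: [0.5473, -0.3112, 0.2423]
tcp_rot: [0.003, 0.732, 0.682, 0.001]
contact_force: [-0.3, 0.4, -5.1]
opening: 0.062
mean F [ 0.29 -0.07 -4.85] std [0.79 0.98 0.44]
[ 0.0011 -0.0036 -0.0037  0.0001  0.0012 -0.    ]
```

View pics/p8.png

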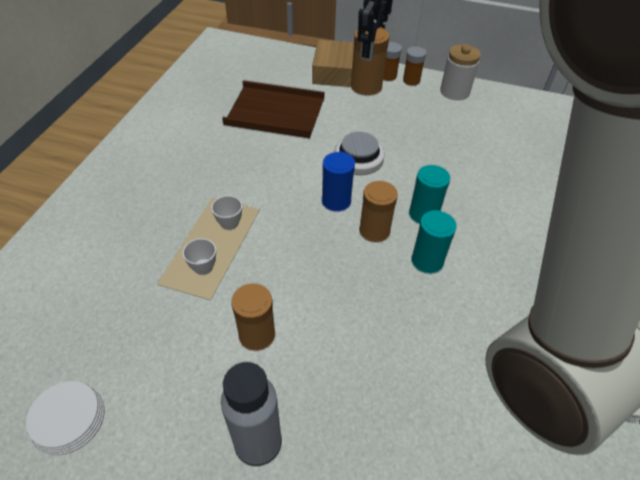

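The full tin is held upright at (370,65) and the plate has sprung back up at (360,146). The other two tins stand at (254,317) and (378,212), and the flask and cups are where they started. I'm handing in.

```bash
python3 -c "
from rig import close_job
print(close_job())"
```

```text
the job is handed in; nothing more can be done
None
```

The job is done and handed in: the middle tin was the full one, it was pressed onto the pump, and I finished holding it in the air.

- **Weighing:** I lifted the tins left to right. They pulled about 1.3–1.8 N (left), 4.9 N (middle) and 2.9 N (right). Each was set upright on the shelf again.
- **Pressing:** I took the middle tin again (about 5.2 N this time) and pressed it, well centred, onto the plate. The tool height stopped changing at 78 mm with about 10–19 N on the wrist, which means the plate was on its stop. I held it there for about 1 s.
- **Final hold:** The tin's underside is at about 0.20 m, almost level and still, with about 4.9 N on the gripper.
- **Last picture:** Both lighter tins are standing, the plate is back up, and the flask and cups look where they were.

**Less clean points:**
- The left tin was set down with a brief push of about 37 N. It ended about 8 mm from where it started, upright.
- My pump position estimates differed by about 6 mm between cameras, so I used the middle value.
- The plate's travel could not be read directly. I inferred it from tool height and force.

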